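# Clear the brush arm and draw the paint tray out

## Task

Set up the painting place: first turn the brush carousel by its long arm until the arm lies straight over the steel index tongue, out of the tray's way. Then hook behind the far wall of the metal paint tray, reaching in under the riser shelf at a slant, and drag the tray along the table until its whole front edge rests flat against the low wooden batten near the robot, with the arm left on its tongue. Do not lift the tray off the table, do not bang the shelf, and leave the bottle, mug, jar and can where they stand.

Things in the scene. Friction and masses are not known exactly. Their poses are not given: they have to be found in the camera images.
- tray: Loose open aluminium tray, empty but for flat paint dabs, 140 mm (its x) by 160 mm (its y) by 40 mm high, walls and floor 5 mm thick, 0.3 to 0.6 kg. Origin: centre of the underside. Its +x points to the far wall, which starts under the riser board 10 to 35 mm behind the board's front edge; -x to the near wall (front).
- tray_far_lip (a point): Middle of the top of the tray's far wall, on its outer face: 70 mm along +x of the tray, 40 mm above its underside.
- tray_front (a point): Middle of the tray's front (near) lower edge: 70 mm along -x of the tray, at its underside.
- batten: Wooden batten fixed to the table, the stop for the tray: 20 mm (its x) by 260 mm (its y) by 12 mm high. Origin: centre of the underside. The tray rests against its far (+x) face, 10 mm from the origin.
- riser: Fixed plywood riser shelf. Board 200 mm (x) by 460 mm (y), 18 mm thick, underside 300 mm above the table, with light stock up to 60 mm high on top. Four 22 mm square legs centred at x = +-85 mm, y = +-215 mm. Open in front, behind and at the sides. Origin: on the table under the board's centre; the board's front edge is 100 mm along its -x.
- carousel_base: Fixed round base, 176 mm across and 10 mm high, of the brush carousel. Origin: on the table at the turntable's axis. A flat steel tongue, the index mark, 12 mm wide and 6 mm high, runs radially along the base's -x from its rim to 290 mm from the axis.
- carousel (a joint): Turning angle of the turntable (rad), counter-clockwise from above positive; 0 when the arm lies straight over the tongue (along the base's -x). Stays where it is left (friction about 0.12 N m). Starts 0.95 to 1.28. The turntable is a wooden disc 180 mm across, top 24 mm above the table, with three jars fixed on it, up to 114 mm above the table.
- spoke_mid (a point): Point on the middle of the top of the arm, 150 mm from the axis. The arm is a straight wooden bar fixed on the turntable, 24 mm wide, from 18 to 42 mm above the table, reaching radially from the axis to 260 mm; beyond 90 mm it stands clear of the disc and jars.
- bottle: Bystander: white plastic bottle 66 mm across, 180 mm high, standing loose to the right of the work. Origin: centre of the underside.
- mug: Bystander: white mug 76 mm across, 90 mm high, handle to its +y, standing loose to the right. Origin: centre of the underside.
- jar: Bystander: glass jar 52 mm across, 80 mm high, standing loose under the riser behind the tray. Origin: centre of the underside.
- can: Bystander: can 60 mm across, 110 mm high, standing loose left of the riser. Origin: centre of the underside.
Things that resemble listed ones, but are neither listed nor needed, are in the scene too. There is more than one size of the tray; the one meant has the size given above.

How it is judged:
On the way, in this order (a step that is already met when the one before it is completed fails the run):
1. the carousel's arm lies over the index tongue, the tray not yet dragged (value of joint carousel between -0.12 and 0.12 rad and distance of tray from where it was at the start of the episode below 0.03 m), for 0.2 s.
2. the tray is being dragged closer by a finger at its far wall (contact force between the fingers and tray above 0.3 N and x of the grasp point in the frame of tray above 0.04 m and distance of tray from where it was at the start of the episode above 0.03 m), for 0.1 s.
At the end, for the whole second after the job is handed in: The carousel arm is within 0.12 rad (7 degrees) of the tongue; the middle of the tray's front edge is within 12 mm of the batten's far face, the tray is parallel to the batten within 0.12 rad and its middle within 55 mm of the batten's middle sideways; the tray stands flat on the table at rest (value of joint carousel between -0.12 and 0.12 rad and x of tray_front in the frame of batten between 0.004 and 0.022 m and y of tray_front in the frame of batten between -0.055 and 0.055 m and angle between the x axis of tray and the x axis of batten, either way round below 0.12 rad and angle between tray's own z axis and vertical below 0.06 rad and height (world z) of tray below 0.006 m and linear speed of tray below 0.01 m/s); the robot touches nothing.
It fails at once if the tray is lifted more than 15 mm off the table (height (world z) of tray above 0.015 m).
It fails at once if the riser shelf is struck with more than 25 N (contact force between any of the arm, the fingers and riser above 25 N).
It fails at once if the bottle, mug, jar or can is shifted by more than 25 mm or tipped (distance of any of bottle, mug, jar, can from where it was at the start of the episode above 0.025 m or angle between any of bottle, mug, jar, can's own z axis and vertical above 0.3 rad).
It also fails if it takes over 64 s, if anything falls off the work surface, if the arm or the gripper's body presses on something with over 40 N, if the wrist force passes 120 N, or if a joint passes its speed limit or range.

## Robot

A 6-joint arm with a two-finger parallel gripper is mounted at the origin on the work surface. World frame = base frame: x ahead of the robot, y to its left, z up, the work surface at z = 0. Lengths are in m, angles in rad, forces in N, time in s.
With the tool pointing down it reaches from about 0.4 to 0.925 m from the base axis. Payload 3.4 kg.
Tool frame: the origin (TCP) lies at the very end of the fingers, on their centre line; the grasp point (between the pads) lies 19 mm behind it; z points along the fingers, x is the direction in which the jaws open and shut, and the axes are right-handed (so a half turn about z gives the same grasp; the last joint's range is limited). The gripper opens to 85 mm and grips with 20 to 120 N. Pads are 22 mm wide; open, the fingers measure 114 mm over their backs; the gripper's body (76 mm by 85 mm) begins 54 mm behind the grasp point. The pads swing forward as they close: fully open they stand 13 mm farther back than shut.
Start: joints at [-1.3, 0.307, 1.506, -0, 1.328, -0.073], TCP at [0.194, -0.541, 0.231] pointing down, gripper open.
Joint ranges: [-3.12, 3.12], [-1.05, 2.28], [0.14, 2.33], [-1.42, 4.57], [0.1, 2.73], [-2.68, 2.68]. Speed limits (rad/s): [2.57, 2.57, 3.14, 3.14, 3.14, 3.14].

## Interface

Orientations are given as a 3x3 rotation matrix whose columns are the frame's x, y, z axes.
In Python, from cell import ctrl gives the robot as it stands.
- The arm moves only by the tool apply_moves, never from a script. Its argument "targets" is one flat list of numbers, 7 for each row, row after row: the closure, from -1 (fully open) to 1 (shut), then the shift along the tool's x, y, z in mm, then the turn, a rotation vector about the tool's x, y, z in rad. A call has 1 to 8 rows; each row shifts and turns the pose as measured when the row begins, along the tool's axes as they then stand; what a row does not reach is not made up. A row lasts 1/10 s, in which the tool goes at most 50 mm and 8.59 degrees, less where a joint would pass 70% of its speed; a pose out of reach is approached as far as the arm can. A call with a gripper value outside its range is refused whole. The fingers move at their own pace and stop on an object; the grip force is fixed at half the most. Time passes only in rows, so rows that do not move let the fingers close. It gives the time, the measured TCP pose, the force and the opening at its end, in the units of the state.
- ctrl.read_state(): the state, without advancing time (a new reading comes with each control period).
- ctrl.get_image(name): name is "side" or "top"; returns a dict with "image" (384x512x3 uint8, red, green, blue), "depth" (384x512 float32, m along the optical axis (not along the pixel's ray), 0 where there is no reading), "mtx" (3x3 intrinsics, pixels), "dist" ([k1, k2, p1, p2, k3] as OpenCV has them; the pictures are not rectified), "cam_to_world" (4x4, takes a point from camera to world coordinates). Camera axes: x right, y down, z forward; pixel columns grow to the right and rows downward; lengths in m; the calibration is good to about 2 mm. A picture is of the moment at which its call begins.
- ctrl.hand_in(): hands the job in, once; it reports no verdict.
Trained networks look in a picture, given as the dict that the camera call returned (one of the last four; its "shot" number tells which), for a name from the list of things; names that differ only in an ending like _2 or _b are one class to them, and where a whole thing is asked for, a point or a joint stands for the part that bears it (a point fixed in the world has none). Each returns a list of dicts, best first, with "confidence" (0 to 1); they miss things now and then, are a little off and sometimes report something else, mostly with a low value. They report only what shows in the picture. A call takes as long as a camera call. They do not tell look-alikes from the thing itself.
- ctrl.boxes_of(picture, label): "rect" ([centre column, centre row, width, height] in pixels, round what is visible of it).
- ctrl.trace(picture, label): "region" (384x512 bool, what is visible of it) and "rect" ([centre column, centre row, width, height] in pixels, round what is visible of it).
The state is a dict: "clock": time; "joint_pos": joint angles; "joint_velocities": joint speeds; "joint_efforts": joint torques, N m; "position": TCP position; "eef_rot": TCP orientation; "contact_force": force on the tool from outside, world axes, zero at the start; "ft_torque": the same for the moment, N m; "opening": finger opening in m.
Only numpy, scipy, OpenCV 4.12 (cv2) and the standard library are available. Lean on these libraries where they do the work, as an engineer would, in place of code of your own. Each camera call takes 0.05 s, during which the arm holds its last target.

## Working session

There is one attempt and no reset: what is moved stays moved. The work goes in short steps, Python scripts to look and compute and a tool call to move; the robot and the scene stay as the last step left them, time stands still between calls to the robot, and variables do not carry over. Pictures are saved under pics/ and viewed, and the job is handed in when it is done.

Besides the shell and the picture viewer there is one more tool, called as a command line: name --argument value ..., lists and objects as JSON in quotes. apply_moves: Moves the arm, as the interface text tells. Its arguments: {"type":"object","properties":{"targets":{"type":"array","items":{"type":"number"}}},"required":["targets"]}

```bash
mkdir -p pics; ls; cat > h.py <<'E'
import numpy as np, cv2, pickle
from cell import ctrl
def shot(name,fn):
    p=ctrl.get_image(name); cv2.imwrite(f'pics/{fn}.png',cv2.cvtColor(p['image'],cv2.COLOR_RGB2BGR)); pickle.dump(p,open(f'pics/{fn}.pkl','wb')); return p
def world(p):
    h,w=p['depth'].shape
    u,v=np.meshgrid(np.arange(w),np.arange(h))
    q=cv2.undistortPoints(np.stack([u.ravel(),v.ravel()],1).astype(np.float64)[:,None],np.array(p['mtx']),np.array(p['dist']))[:,0]
    d=p['depth'].ravel()
    c=np.stack([q[:,0]*d,q[:,1]*d,d,np.ones_like(d)],1)
    W=(c@np.array(p['cam_to_world']).T)[:,:3].reshape(h,w,3); W[p['depth']==0]=np.nan
    return W
def pix(p,pts):
    T=np.linalg.inv(np.array(p['cam_to_world'])); 
    return cv2.projectPoints(np.array(pts,float).reshape(-1,3),cv2.Rodrigues(T[:3,:3])[0],T[:3,3],np.array(p['mtx']),np.array(p['dist']))[0][:,0]
E
python3 - <<'E'
from h import *
for n in ['top','side']:
    p=shot(n,n+'0'); W=world(p)
    for l in ['tray','batten','riser','carousel_base','carousel','bottle','mug','jar','can']:
        for r in ctrl.trace(p,l):
            P=W[r['region']]; P=P[~np.isnan(P[:,0])]
            print(n,l,round(r['confidence'],2),np.round(r['rect']),np.round(np.median(P,0),3),np.round(P.min(0),3),np.round(P.max(0),3)) if len(P) else None
E
```

```text
pics
top tray 0.64 [383. 135.  46.  46.] [ 0.722 -0.44   0.006] [ 0.647 -0.513 -0.003] [ 0.792 -0.357  0.036]
top tray 0.62 [261. 173.  53.  43.] [ 0.589 -0.043  0.007] [ 0.512 -0.125 -0.004] [0.664 0.043 0.047]
top batten 0.91 [262. 244.  83.  10.] [ 0.358 -0.048  0.013] [ 0.347 -0.179 -0.003] [0.372 0.079 0.02 ]
top riser 0.91 [265. 109. 182.  97.] [ 0.725 -0.045  0.319] [ 0.632 -0.323 -0.747] [1.305 0.211 0.376]
top carousel_base 0.89 [184. 237. 106. 118.] [0.465 0.267 0.028] [ 0.192  0.035 -0.006] [0.571 0.376 0.12 ]
top carousel 0.89 [184. 207. 106.  66.] [0.472 0.257 0.03 ] [ 0.374  0.035 -0.006] [0.574 0.365 0.12 ]
top bottle 0.78 [337. 229.  30.  20.] [ 0.418 -0.267  0.125] [ 0.386 -0.309  0.014] [ 0.449 -0.247  0.185]
top mug 0.64 [349. 190.  37.  31.] [ 0.536 -0.321  0.033] [ 0.498 -0.372 -0.001] [ 0.587 -0.273  0.095]
top mug 0.46 [183. 207. 106.  65.] [0.472 0.257 0.036] [ 0.374  0.035 -0.003] [0.571 0.365 0.12 ]
top jar 0.58 [260. 171.  53.  46.] [ 0.589 -0.042  0.007] [ 0.514 -0.122 -0.003] [0.659 0.039 0.047]
top can 0.75 [140. 130.  23.  21.] [0.701 0.332 0.102] [ 0.6
[... 1003 characters left out ...]
7. 189.  73.  62.] [ 0.587 -0.042  0.007] [ 0.511 -0.152 -0.007] [0.685 0.045 0.043]
side carousel 0.92 [213. 275. 126.  89.] [0.46  0.273 0.037] [ 0.37   0.011 -0.006] [0.586 0.369 0.119]
side carousel 0.75 [172. 135. 171. 202.] [0.716 0.024 0.317] [ 0.627 -1.513 -0.631] [1.526 0.188 0.372]
side mug 0.74 [293. 135.  33.  38.] [ 0.526 -0.296  0.055] [ 0.493 -0.444 -0.007] [ 0.614 -0.267  0.095]
side mug 0.37 [225. 190.  72.  59.] [ 0.588 -0.043  0.007] [ 0.511 -0.157 -0.007] [0.683 0.045 0.043]
side jar 0.79 [170. 159.  18.  29.] [ 0.775 -0.015  0.052] [ 0.76  -0.107 -0.004] [0.853 0.003 0.084]
side can 0.77 [ 99. 254.  31.  47.] [0.689 0.352 0.086] [ 0.674  0.316 -0.001] [0.734 0.375 0.114]
```

```bash
python3 - <<'E'
import cv2
t=cv2.imread('pics/top0.png'); cv2.imwrite('pics/top0b.png',cv2.resize(t[60:330,90:440],None,fx=2.2,fy=2.2,interpolation=cv2.INTER_CUBIC))
t=cv2.imread('pics/side0.png'); cv2.imwrite('pics/side0b.png',cv2.resize(t[50:380,60:400],None,fx=1.8,fy=1.8,interpolation=cv2.INTER_CUBIC))
E
```

```text
(no output)
```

View pics/top0b.png

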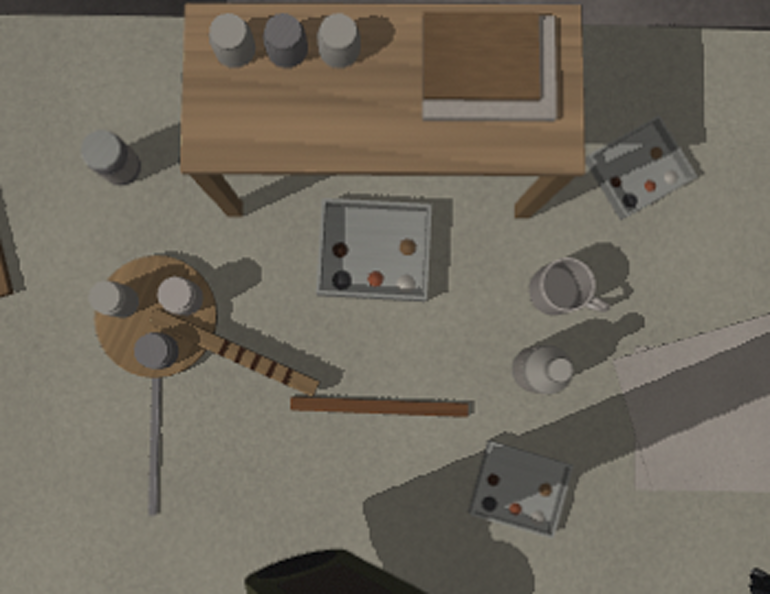

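View pics/side0b.png

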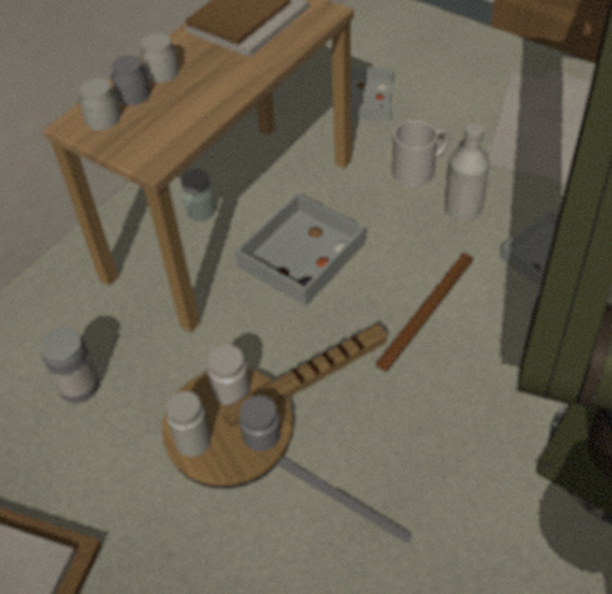

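Top view, candidates for the tray: (261,173) in front of and under the riser, (383,135) right of the riser, and (327,282) near the robot. By the description I expect (261,173). I'll check its size in a crop and measure the rest.

```bash
python3 - <<'E'
from h import *
for n in ['top','side']:
    p=pickle.load(open(f'pics/{n}0.pkl','rb')); W=world(p); x,y,z=W[...,0],W[...,1],W[...,2]
    def box(a,b,c,d,e,f): return W[(x>a)&(x<b)&(y>c)&(y<d)&(z>e)&(z<f)]
    def mr(P,l):
        (c,s,a)=cv2.minAreaRect(P[:,:2].astype(np.float32)); print(n,l,len(P),np.round(c,4),np.round(s,4),round(a,2), 'z',np.round(np.percentile(P[:,2],[5,50,95]),4))
    mr(box(.45,.76,-.18,.1,.028,.06),'tray rim')
    mr(box(.6,.85,-.56,-.34,.025,.06),'lookalike R')
    mr(box(.15,.33,-.4,-.1,.025,.06),'lookalike N')
    mr(box(.33,.385,-.2,.1,.007,.03),'batten')
    mr(box(.17,.36,.2,.34,.004,.03),'tongue')
    B=box(.55,.95,-.35,.25,.305,.335); mr(B,'board')
    # front edge fit
    ys=np.arange(-.25,.15,.01); e=[B[abs(B[:,1]-v)<.006][:,0].min() if (abs(B[:,1]-v)<.006).any() else np.nan for v in ys]; e=np.array(e);k=~np.isnan(e); print('front edge fit',np.polyfit(ys[k],e[k],1))
    A=box(.33,.46,.02,.19,.036,.05); mr(A,'arm')
    cir=box(.35,.6,.16,.4,.018,.03); print('disc',cv2.minEnclosingCircle(cir[:,:2].astype(np.float32)))
    for l,b in dict(jar=(.74,.86,-.12,.05,.07,.09),can=(.64,.77,.28,.4,.105,.12),mug=(.47,.6,-.38,-.26,.085,.1),bottle=(.37,.47,-.32,-.23,.02,.2)).items():
        P=box(*b)
        if len(P): mr(P,l)
p=pickle.load(open('pics/top0.pkl','rb'))
im=cv2.cvtColor(p['image'],cv2.COLOR_RGB2BGR); cv2.imwrite('pics/crop_tray.png',cv2.resize(im[140:205,225:300],None,fx=8,fy=8,interpolation=cv2.INTER_CUBIC))
print(ctrl.read_state())
E
```

```text
top tray rim 358 [ 0.5868 -0.0416] [0.1602 0.1409] 87.99 z [0.0304 0.0395 0.0441]
top lookalike R 215 [ 0.72   -0.4371] [0.1088 0.1276] 30.01 z [0.0262 0.031  0.0345]
top lookalike N 212 [ 0.2444 -0.2593] [0.1222 0.11  ] 74.82 z [0.0266 0.031  0.0353]
top batten 517 [ 0.364  -0.0578] [0.2656 0.0412] 87.06 z [0.0083 0.0127 0.0162]
top tongue 304 [0.264  0.2724] [0.1879 0.1355] 1.29 z [0.0041 0.0054 0.0095]
top board 10976 [ 0.7344 -0.0448] [0.2011 0.4614] 0.71 z [0.3155 0.3186 0.3301]
front edge fit [-0.01528319  0.63401246]
top arm 407 [0.4154 0.1154] [0.1699 0.0244] 67.32 z [0.0386 0.0427 0.0466]
disc ((0.47981148958206177, 0.26953399181365967), 0.09786646068096161)
top can 223 [0.7086 0.3425] [0.0495 0.0514] 10.72 z [0.1066 0.11   0.1135]
top mug 115 [ 0.5356 -0.3097] [0.0732 0.0711] 28.16 z [0.0862 0.0901 0.0936]
top bottle 475 [ 0.4179 -0.2777] [0.0642 0.0616] 4.05 z [0.0486 0.1238 0.182 ]
side tray rim 602 [ 0.5846 -0.0402] [0.1662 0.1445] 87.87 z [0.0289 0.036  0.0408]
side lookalike R 94 [ 0.7069 -0.4422] [0.0785 0.1323] 31.49 z [0.0253 0.0288 0.0327]
side lookalike N 121 [ 0.
[... 927 characters left out ...]
 -7.35028788e-02]), 'joint_velocities': array([ 4.41051432e-04, -5.19707668e-04,  1.32454960e-04, -1.42653303e-03,
        5.33800542e-04,  7.46266314e-05]), 'joint_efforts': array([-9.45790380e-04, -4.57487154e+01, -2.52341205e+01, -3.01866794e-04,
        8.45249888e-04, -1.28666767e-05]), 'position': array([ 0.19432666, -0.54117952,  0.23130152]), 'eef_rot': array([[ 3.38034231e-01, -9.41133814e-01, -4.57250374e-05],
       [-9.41133815e-01, -3.38034232e-01, -9.78417302e-07],
       [-1.45358063e-05,  4.33641174e-05, -9.99999999e-01]]), 'contact_force': array([-0.23697543, -0.16175689,  0.45115129]), 'ft_torque': array([0.02369385, 0.00795622, 0.05165933]), 'opening': 0.08543182319301153}
```

View pics/crop_tray.png

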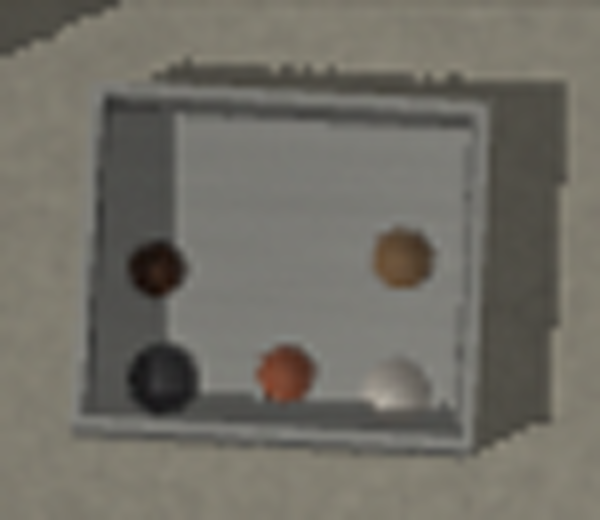

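The chosen tray at (261,173) measures 160 × 141 mm. The look-alikes are about 128 × 109 and 122 × 110 mm, so the choice holds. Next I'll refine the batten, tongue and carousel axis.

```bash
python3 - <<'E'
from h import *
for n in ['top','side']:
    p=pickle.load(open(f'pics/{n}0.pkl','rb')); W=world(p); x,y,z=W[...,0],W[...,1],W[...,2]
    im=p['image'].astype(int)
    m=(x>.33)&(x<.385)&(y>-.21)&(y<.1)&(z>.006)&(z<.02)&(im[...,0]-im[...,2]>30)
    P=W[m]; 
    print(n,'batten',[np.round(v,4) for v in cv2.minAreaRect(P[:,:2].astype(np.float32))[:2]],np.round(np.polyfit(P[:,1],P[:,0],1),4))
    m=(x>.17)&(x<.37)&(y>.24)&(y<.3)&(z>.0035)&(z<.012); P=W[m]
    for _ in range(4):
        k=np.polyfit(P[:,0],P[:,1],1); P=P[abs(P[:,1]-np.polyval(k,P[:,0]))<.008]
    print('tongue y=f(x)',k,P[:,0].min(),P[:,0].max(),len(P))
    m=(x>.33)&(x<.46)&(y>.02)&(y<.19)&(z>.034)&(z<.05);P=W[m]
    vx=cv2.fitLine(P[:,:2].astype(np.float32),cv2.DIST_HUBER,0,.01,.01).ravel(); 
    d=vx[:2]; c=vx[2:]; s=-(1 if d[1]>0 else -1); d=d*s
    tip=np.percentile((P[:,:2]-c)@d,99.5); tipxy=c+d*tip; ax=tipxy-d*.26
    print('arm dir',d,'tip',tipxy,'axis',ax)
    t=np.array([-1,-k[0]])/np.hypot(1,k[0])
    print('tongue end axis est', [P0 for P0 in [np.array([ax[0],np.polyval(k,ax[0])])]],'angle',np.arctan2(t[0]*d[1]-t[1]*d[0],t@d))
E
```

```text
top batten [array([ 0.3575, -0.0539]), array([0.2574, 0.0191])] [0.0145 0.3585]
tongue y=f(x) [0.01382595 0.27041931] 0.17613784889352885 0.36749614101593153 166
arm dir [-0.3898032 -0.9208982] tip [0.3826784  0.03750065] axis [0.48402723 0.27693418]
tongue end axis est [array([0.48402723, 0.27711145])] angle 1.1565533846187022
side batten [array([ 0.3558, -0.0502]), array([0.2604, 0.0211])] [0.0155 0.3561]
tongue y=f(x) [0.01820261 0.27150939] 0.1910449899378182 0.3690519841827281 299
arm dir [-0.39801705 -0.917378  ] tip [0.37800779 0.04254124] axis [0.48149222 0.28105951]
tongue end axis est [array([0.48149222, 0.28027381])] angle 1.1432414373032018
```

apply_moves --targets '[1, 0, 0, -25, 0, 0, 0.115, 1, 0, 0, -25, 0, 0, 0.115, 1, 0, 0, -20, 0, 0, 0.115, 1, -45, -18, 0, 0, 0, 0, 1, -45, -18, 0, 0, 0, 0, 1, -45, -18, 0, 0, 0, 0, 1, -45, -18, 0, 0, 0, 0, 1, -45, -18, 0, 0, 0, 0]'

```text
clock: 1.8
position: [0.2892, -0.3181, 0.303]
eef_rot: [[-0.025, -1.0, 0.002], [-1.0, 0.025, -0.003], [0.003, -0.002, -1.0]]
contact_force: [1.2, 0.5, 0.1]
opening: -0.0003
```

apply_moves --targets '[1, -46, -18, 0, 0, 0, 0, 1, -46, -18, 0, 0, 0, 0, 1, -46, -18, 0, 0, 0, 0, 1, -46, -18, 0, 0, 0, 0, 1, -46, -18, 0, 0, 0, 0, 1, -46, -18, 0, 0, 0, 0, 1, -46, -18, 0, 0, 0, 0, 1, -46, -18, 0, 0, 0, 0]'

```text
clock: 2.6
position: [0.4422, 0.052, 0.3049]
eef_rot: [[-0.029, -1.0, 0.012], [-1.0, 0.029, -0.007], [0.007, -0.012, -1.0]]
contact_force: [1.2, -0.6, 0.1]
opening: 0.0003
```

apply_moves --targets '[1, -25, -10, 30, 0, 0, 0, 1, 0, 0, 45, 0, 0, 0, 1, 0, 0, 45, 0, 0, 0, 1, 0, 0, 45, 0, 0, 0, 1, 0, 0, 45, 0, 0, 0, 1, 0, 0, 30, 0, 0, 0, 1, 0, 0, 0, 0, 0, 0]'

```text
clock: 3.3
position: [0.4669, 0.0862, 0.0622]
eef_rot: [[-0.016, -0.999, 0.029], [-1.0, 0.015, -0.002], [0.002, -0.029, -1.0]]
contact_force: [-0.4, -0.4, 0.6]
opening: -0.0002
```

```bash
python3 - <<'E'
from h import *
p=shot('top','t1'); s=shot('side','s1')
a=cv2.imread('pics/t1.png')[130:290,130:320]; b=cv2.imread('pics/s1.png')[120:360,130:360]
a=cv2.resize(a,(400,337));b=cv2.resize(b,(383,400));o=np.zeros((400,783,3),np.uint8);o[:337,:400]=a;o[:,400:]=b;cv2.imwrite('pics/c1.png',o)
st=ctrl.read_state();print(st['position'],st['joint_pos'])
E
```

```text
[0.46963606 0.08643889 0.0654086 ] [ 0.09762438  0.35991222  1.94814189 -0.00732791  0.79817626  1.68913806]
```

View pics/c1.png

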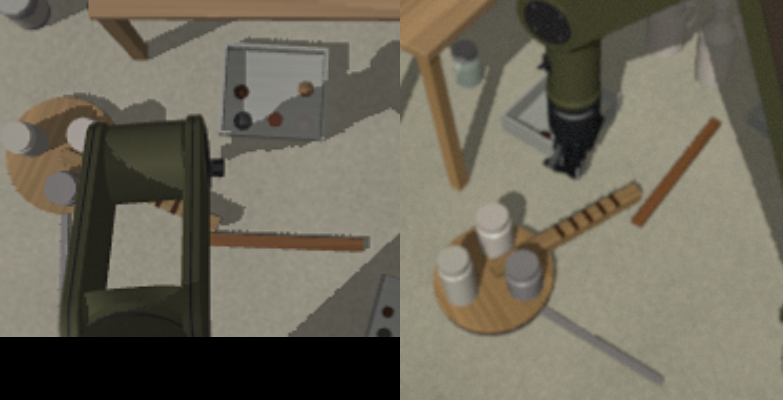

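apply_moves --targets '[1, 0, 12, 15, -0.029, 0, 0, 1, 0, 6, 20, 0, 0, 0, 1, 0, 0, 0, 0, 0, 0]'

```text
clock: 3.7
position: [0.4563, 0.0871, 0.0334]
eef_rot: [[-0.016, -1.0, 0.015], [-1.0, 0.016, -0.0], [-0.0, -0.015, -1.0]]
contact_force: [-0.1, 0.6, -0.4]
opening: -0.0001
```

apply_moves --targets '[1, -12, 16, 2, 0, 0, 0, 1, -10, 16, 0, 0, 0, 0, 1, -7, 18, 0, 0, 0, 0, 1, -8, 18, 0, 0, 0, 0, 1, -8, 18, 0, 0, 0, 0]'

```text
clock: 4.2
position: [0.3782, 0.1361, 0.0355]
eef_rot: [[-0.018, -0.999, 0.034], [-1.0, 0.019, 0.003], [-0.004, -0.034, -0.999]]
contact_force: [0.9, -0.4, 0.4]
opening: 0.0002
```

apply_moves --targets '[1, -12, 14, 6, -0.03, 0, 0, 1, -13, 14, 5, 0, 0, 0, 1, -13, 12, 2, 0, 0, 0, 1, -13, 9, 2, 0, 0, 0, 1, -15, 4, 2, 0, 0, 0, 1, 0, 0, 0, 0, 0, 0]'

```text
clock: 4.8
position: [0.3255, 0.2085, 0.025]
eef_rot: [[-0.014, -1.0, 0.018], [-1.0, 0.014, 0.008], [-0.009, -0.018, -1.0]]
contact_force: [0.4, 0.2, -0.0]
opening: -0.0001
```

```bash
cat > arm.py <<'E'
from h import *
import sys
t=sys.argv[1]
o=[]
for n in ['top','side']:
    p=shot(n,n+t); W=world(p); x,y,z=W[...,0],W[...,1],W[...,2]
    c=np.array([.481,.278]); rel=W[...,:2]-c; r=np.hypot(rel[...,0],rel[...,1])
    im=p['image'].astype(int)
    m=(r>.1)&(r<.27)&(z>.03)&(z<.05)&(im[...,0]-im[...,2]>15)&(y>.0)
    P=rel[m]; 
    if len(P)>5:
        th=np.arctan2(-P[:,1],-P[:,0]); print(n,len(P),'theta',np.median(th)-.016,'spread',np.percentile(th,[10,90]))
    im=cv2.imread(f'pics/{n}{t}.png'); im=im[100:340,100:350] if n=='top' else im[120:360,110:360]
    o.append(cv2.resize(im,(390,375)))
cv2.imwrite(f'pics/c{t}.png',np.hstack(o)); st=ctrl.read_state(); print(st['position'],st['joint_pos'].round(3))
E
python3 arm.py 2
```

```text
top 84 theta 0.2851501020214395 spread [-1.17194099  2.5023521 ]
side 933 theta 0.2029023716312814 spread [-1.78936474  0.30410173]
[0.3255752  0.20737536 0.0248276 ] [ 4.580e-01  3.540e-01  2.169e+00 -1.000e-03  6.000e-01  2.045e+00]
```

View pics/c2.png

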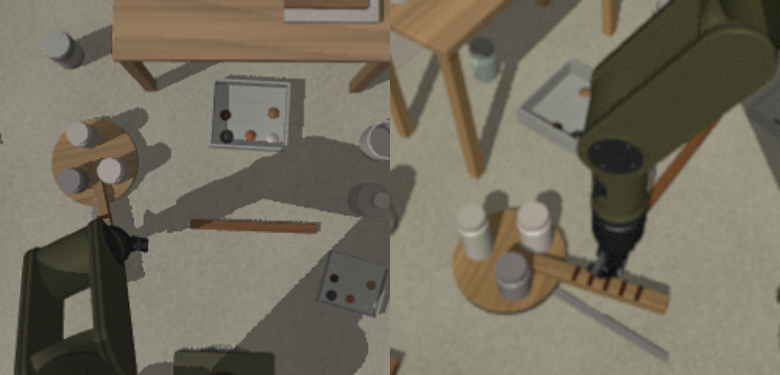

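apply_moves --targets '[1, -13, 0, 0, 0, 0, 0, 1, -12, 0, 0, 0, 0, 0, 1, -10, 0, 0, 0, 0, 0, 1, -2, 0, 0, 0, 0, 0]'

```text
clock: 5.3
position: [0.3257, 0.2436, 0.0263]
eef_rot: [[-0.017, -1.0, 0.016], [-1.0, 0.017, 0.006], [-0.007, -0.016, -1.0]]
contact_force: [-0.6, -1.1, -0.2]
opening: 0.0
```

```bash
sed -i 's/&(y>.0)/\&(y>.1)\&(x<.4)/' arm.py; python3 arm.py 3
```

```text
top 72 theta 0.070555238781732 spread [-0.01977611  0.15836385]
side 679 theta 0.013474456593688386 spread [-0.02807956  0.09236141]
[0.32556681 0.24317428 0.02616034] [ 0.54   0.369  2.124 -0.005  0.632  2.132]
```

View pics/c3.png

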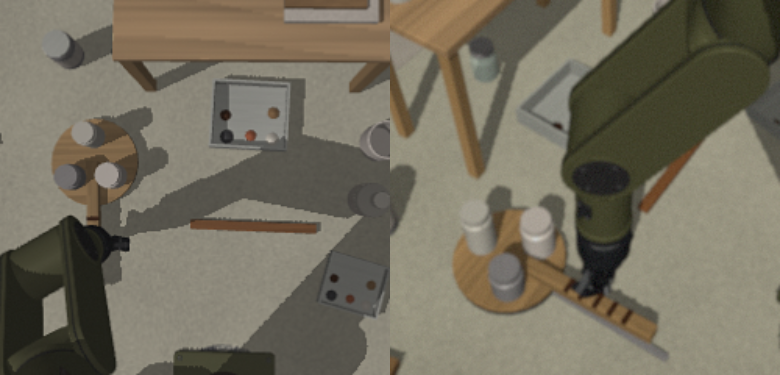

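apply_moves --targets '[1, -7, 0, 0, 0, 0, 0, 1, -1, 0, 0, 0, 0, 0, 1, 15, 0, 0, 0, 0, 0, 1, 40, 0, 0, 0, 0, 0, 1, 40, 0, -20, 0, 0, 0, 1, 40, 0, -30, 0, 0, 0, 1, 40, 0, -30, 0, 0, 0]'

```text
clock: 6.1
position: [0.3234, 0.0762, 0.1035]
eef_rot: [[-0.007, -1.0, 0.014], [-1.0, 0.007, 0.008], [-0.008, -0.014, -1.0]]
contact_force: [0.5, -0.5, -0.1]
opening: -0.0001
```

```bash
python3 arm.py 4
```

```text
top 442 theta -0.0027350454776030736 spread [-0.04567306  0.07742388]
side 787 theta -0.022677236838645923 spread [-0.06976776  0.0540455 ]
[0.32614821 0.07395424 0.10560825] [0.091 0.127 2.164 0.007 0.828 1.671]
```

View pics/c4.png

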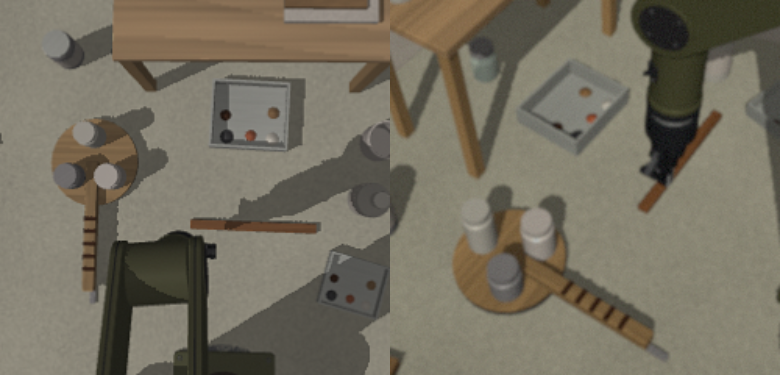

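apply_moves --targets '[-1, 23, 0, -45, 0, 0, 0, -1, 23, 0, -45, 0, 0, 0, -1, 23, -10, -20, 0.13, 0, 0, -1, 23, -30, 0, 0.13, 0, 0, -1, 23, -30, 0, 0.13, 0, 0, -1, 0, -30, 10, 0.13, 0, 0, -1, 0, -30, 15, 0.13, 0, 0]'

```text
clock: 6.9
position: [0.4583, -0.0461, 0.2388]
eef_rot: [[-0.017, -0.775, 0.631], [-1.0, 0.015, -0.008], [-0.004, -0.631, -0.775]]
contact_force: [1.8, 2.8, -0.2]
opening: 0.0854
```

```bash
python3 - <<'E'
from h import *
s=ctrl.read_state(); print(s['joint_pos'].round(3),s['position'],s['eef_rot'].round(3))
E
```

```text
[-0.377 -0.12   2.23   0.555  0.441  0.778] [ 0.45831002 -0.04609879  0.23875411] [[-0.017 -0.775  0.631]
 [-1.     0.015 -0.008]
 [-0.004 -0.631 -0.775]]
```

```bash
cat > kin.py <<'E'
import numpy as np
from scipy.spatial.transform import Rotation as R
from scipy.optimize import least_squares
D=[([-1.29948277,.306814720,1.50638661,0,1.32840263,-.0735],[.19432666,-.54117952,.23130152]),
([.09762438,.35991222,1.94814189,-.00732791,.79817626,1.68913806],[.46963606,.08643889,.0654086]),
([.458,.354,2.169,-.001,.600,2.045],[.3255752,.20737536,.0248276]),
([.54,.369,2.124,-.005,.632,2.132],[.32556681,.24317428,.02616034]),
([.091,.127,2.164,.007,.828,1.671],[.32614821,.07395424,.10560825]),
([-.377,-.12,2.23,.555,.441,.778],[.45831002,-.04609879,.23875411])]
def fk(p,q):
    r0,d,h,L1,e,L2,f,Lt=p
    M=R.from_euler('z',q[0]); x=M.apply([r0,d,h])
    M=M*R.from_euler('y',q[1]); x=x+M.apply([0,0,L1])
    M=M*R.from_euler('y',q[2]); x=x+M.apply([e,0,L2])
    M=M*R.from_euler('z',q[3])*R.from_euler('y',q[4]); x=x+M.apply([f,0,Lt])
    M=M*R.from_euler('z',q[5]); return x,M
E
python3 - <<'E'
from kin import *
p=np.array([0,.042,.35,.4,0,.4,0,.3])
f=lambda p:np.concatenate([fk(p,q)[0]-np.array(x) for q,x in D])
s=least_squares(lambda p:np.concatenate([f(p),.001*(p-np.array([0,.042,.35,.4,0,.4,0,.3]))]),p); print(s.x.round(4),(f(s.x)*1000).round(1))
print(fk(s.x,D[-1][0])[1].as_matrix().round(3)); print(fk(s.x,D[0][0])[1].as_matrix().round(3))
E
```

```text
[ 0.      0.0422  0.1922  0.6468  0.1091  0.4164 -0.      0.3717] [ 0.   0.   0.   0.1  0.   0.1  0.1 -0.  -0.  -0.1 -0.1 -0.  -0.1  0.1
  0.   0.  -0.1 -0. ]
[[ 0.017  0.775  0.631]
 [ 1.    -0.016 -0.008]
 [ 0.004  0.631 -0.776]]
[[-0.338  0.941 -0.   ]
 [ 0.941  0.338  0.   ]
 [ 0.     0.    -1.   ]]
```

```bash
cat >> kin.py <<'E'
P=[0.,.0422,.1922,.6468,.1091,.4164,0.,.3717]
lo=np.array([-3.12,-1.05,.14,-1.42,.1,-2.68]);hi=np.array([3.12,2.28,2.33,4.57,2.73,2.68])
def Rt(a,psi): # tilt a fwd, yaw psi
    z=np.array([np.sin(a)*np.cos(psi),np.sin(a)*np.sin(psi),-np.cos(a)]); x=np.array([np.sin(psi),-np.cos(psi),0]); return np.stack([x,np.cross(z,x),z],1)
def ik(x,Rm,q0):
    Rw=R.from_matrix(Rm)
    def g(q):
        X,M=fk(P,q); M=M*R.from_euler('z',np.pi); return np.concatenate([(X-x)*5,(M.inv()*Rw).as_rotvec()])
    s=least_squares(g,q0,bounds=(lo,hi)); return s.x,np.abs(s.fun).max()
E
python3 - <<'E'
from kin import *
q0=[-.2,.6,1.6,.3,.8,1.2]
for a in (25,30,35,40):
  for psi in (-.015,):
    for x in ([.69,-.047,.012],[.70,-.047,.075],[.60,-.047,.012],[.53,-.047,.012]):
        q,e=ik(np.array(x),Rt(np.radians(a),psi),q0); print(a,psi,x,q.round(2),round(e,4))
E
```

```text
25 -0.015 [0.69, -0.047, 0.012] [-0.16  0.57  1.87  0.23  0.28  1.22] 0.0
25 -0.015 [0.7, -0.047, 0.075] [-0.16  0.48  1.8   0.15  0.43  1.31] 0.0
25 -0.015 [0.6, -0.047, 0.012] [-0.2   0.5   2.07  0.51  0.16  0.9 ] 0.0
25 -0.015 [0.53, -0.047, 0.012] [-0.24  0.46  2.22  1.27  0.1   0.1 ] 0.0034
30 -0.015 [0.69, -0.047, 0.012] [-0.17  0.57  1.95  0.65  0.13  0.79] 0.0
30 -0.015 [0.7, -0.047, 0.075] [-0.17  0.47  1.88  0.28  0.28  1.17] 0.0
30 -0.015 [0.6, -0.047, 0.012] [-0.21  0.52  2.15  1.96  0.1  -0.56] 0.0
30 -0.015 [0.53, -0.047, 0.012] [-0.25  0.49  2.3   2.52  0.2  -1.16] 0.0
35 -0.015 [0.69, -0.047, 0.012] [-0.18  0.59  2.02  2.21  0.12 -0.78] 0.0
35 -0.015 [0.7, -0.047, 0.075] [-0.18  0.48  1.95  0.72  0.14  0.72] 0.0
35 -0.015 [0.6, -0.047, 0.012] [-0.22  0.55  2.22  2.66  0.26 -1.27] 0.0
35 -0.015 [0.53, -0.047, 0.012] [-0.26  0.51  2.33  2.63  0.28 -1.29] 0.0432
40 -0.015 [0.69, -0.047, 0.012] [-0.19  0.62  2.09  2.72  0.28 -1.3 ] 0.0
40 -0.015 [0.7, -0.047, 0.075] [-0.19  0.49  2.02  2.13  0.13 -0.69] 0.0
40 -0.015 [0.6, -0.047, 0.012] [-0.24  0.6   2.29  2.82  0.46 -1.45] 0.0
40 -0.015 [0.53, -0.047, 0.012] [-0.28  0.51  2.33  2.61  0.31 -1.28] 0.1089
```

```bash
cat > plan.py <<'E'
# usage: waypoint list -> tool-frame rows, from current measured pose
from h import *; from kin import *
def plan(wps,psi=-.015):
    s=ctrl.read_state(); X=s['position'];M=s['eef_rot'];q=s['joint_pos']
    print('now',X.round(4),'z',M[:,2].round(3),'x',M[:,0].round(3),q.round(2),'F',s['contact_force'].round(1))
    for (x,y,z,a) in wps:
        N=Rt(np.radians(a),psi); T=np.array([x,y,z]); d=M.T@(T-X)*1000; rv=R.from_matrix(M.T@N).as_rotvec()
        q,e=ik(T,N,np.clip(q,lo+.01,hi-.01)); print(d.round(0),rv.round(3),'|',q.round(2),round(e,4)); X,M=T,N
E
python3 - <<'E'
from plan import *
plan([(.48,-.047,.2,35),(.52,-.047,.17,31),(.56,-.047,.14,28),(.60,-.047,.12,25),(.64,-.047,.11,25),(.68,-.047,.1,25),(.70,-.047,.1,25),(.70,-.047,.05,25),(.70,-.047,.005,25),(.66,-.047,.005,23),(.60,-.047,.005,17),(.54,-.047,.005,10)])
E
```

```text
now [ 0.4583 -0.0461  0.2388] z [ 0.631 -0.008 -0.775] x [-0.017 -1.    -0.004] [-0.38 -0.12  2.23  0.56  0.44  0.78] F [ 1.8  2.8 -0.2]
[ 1.  8. 44.] [-0.073  0.002 -0.004] | [-0.32 -0.01  2.21  0.47  0.39  0.88] 0.0
[ -1. -16.  48.] [-0.07  0.   -0.  ] | [-0.26  0.11  2.14  0.34  0.38  1.04] 0.0
[ -1. -19.  46.] [-0.052 -0.     0.   ] | [-0.22  0.22  2.06  0.26  0.39  1.15] 0.0
[ -1. -26.  36.] [-0.052  0.    -0.   ] | [-0.2   0.31  1.96  0.18  0.45  1.25] 0.0
[ -1. -32.  26.] [0. 0. 0.] | [-0.18  0.37  1.89  0.16  0.45  1.28] 0.0
[ -1. -32.  26.] [0. 0. 0.] | [-0.17  0.42  1.82  0.14  0.47  1.31] 0.0
[ -0. -18.   8.] [0. 0. 0.] | [-0.16  0.44  1.78  0.13  0.49  1.33] 0.0
[ 0. 21. 45.] [0. 0. 0.] | [-0.16  0.52  1.82  0.17  0.38  1.28] 0.0
[ 0. 19. 41.] [0. 0. 0.] | [-0.16  0.59  1.85  0.23  0.27  1.22] 0.0
[  1.  36. -17.] [-0.035 -0.     0.   ] | [-0.17  0.56  1.91  0.22  0.28  1.22] 0.0
[  1.  55. -23.] [-0.105  0.     0.   ] | [-0.18  0.52  1.96  0.13  0.38  1.3 ] 0.0
[  1.  57. -18.] [-0.122 -0.    -0.   ] | [-0.18  0.48  1.98  0.06  0.5   1.35] 0.0
```

```bash
python3 - <<'E'
from h import *
s=ctrl.read_state(); X=s['position'];M=s['eef_rot']
for n in ['top','side']:
    p=shot(n,n+'5'); W=world(p); L=((W-X).reshape(-1,3)@M); L=L[~np.isnan(L[:,0])]
    Lw=L
    for a in np.arange(0,.46,.03):
        m=(L[:,2]<-a)&(L[:,2]>-a-.03)&(np.hypot(L[:,0],L[:,1])<.15); Q=L[m]
        if len(Q)>3: print(n,round(a,2),len(Q),'x',np.percentile(Q[:,0],[2,98]).round(3),'y',np.percentile(Q[:,1],[2,98]).round(3),'rmax',np.percentile(np.hypot(Q[:,0],Q[:,1]),[50,97]).round(3))
E
```

```text
top 0.0 37 x [-0.053  0.054] y [-0.012  0.007] rmax [0.048 0.056]
top 0.03 83 x [-0.062  0.064] y [-0.013  0.004] rmax [0.051 0.065]
top 0.06 368 x [-0.072  0.071] y [-0.018  0.01 ] rmax [0.046 0.073]
top 0.09 429 x [-0.067  0.068] y [-0.02   0.008] rmax [0.046 0.069]
top 0.12 179 x [-0.035  0.038] y [-0.039 -0.004] rmax [0.038 0.039]
top 0.15 361 x [-0.035  0.036] y [-0.038 -0.007] rmax [0.037 0.039]
top 0.18 247 x [-0.036  0.036] y [-0.039 -0.007] rmax [0.037 0.039]
top 0.21 341 x [-0.034  0.035] y [-0.037 -0.008] rmax [0.036 0.038]
top 0.24 346 x [-0.034  0.034] y [-0.048 -0.01 ] rmax [0.036 0.046]
top 0.27 413 x [-0.034  0.034] y [-0.04  -0.008] rmax [0.036 0.04 ]
top 0.3 297 x [-0.027  0.036] y [-0.039 -0.009] rmax [0.036 0.04 ]
top 0.33 541 x [-0.062  0.06 ] y [-0.065  0.007] rmax [0.058 0.068]
top 0.36 1102 x [-0.072  0.066] y [-0.069  0.009] rmax [0.06  0.071]
top 0.39 2120 x [-0.079  0.058] y [-0.063  0.067] rmax [0.049 0.077]
top 0.42 1334 x [-0.091  0.049] y [-0.053  0.072] rmax [0.057 0.09 ]
top 0.45 788 x [-0.099  0.038] y [-0.044  0.032] rmax [0.061 0.099]
side 0.0 36 x
[... 385 characters left out ...]
0.036 0.04 ]
side 0.18 313 x [-0.04  -0.002] y [-0.035  0.037] rmax [0.037 0.04 ]
side 0.21 368 x [-0.037 -0.004] y [-0.033  0.033] rmax [0.035 0.038]
side 0.24 423 x [-0.037 -0.006] y [-0.043  0.033] rmax [0.036 0.042]
side 0.27 428 x [-0.037 -0.002] y [-0.036  0.033] rmax [0.035 0.038]
side 0.3 300 x [-0.04  -0.013] y [-0.037  0.036] rmax [0.037 0.055]
side 0.33 533 x [-0.067  0.003] y [-0.063  0.059] rmax [0.059 0.068]
side 0.36 797 x [-0.076 -0.   ] y [-0.066  0.069] rmax [0.062 0.075]
side 0.39 877 x [-0.084 -0.007] y [-0.06  0.08] rmax [0.063 0.085]
side 0.42 910 x [-0.095 -0.016] y [-0.05   0.089] rmax [0.072 0.096]
side 0.45 1017 x [-0.105 -0.024] y [-0.039  0.096] rmax [0.081 0.107]
```

View pics/side5.png

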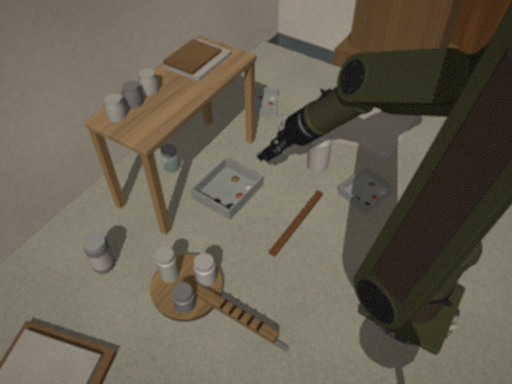

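```bash
cat >> plan.py <<'E'
def clr(x,z,a):
    a=np.radians(a); u=np.array([-np.sin(a),np.cos(a)]); out=[]
    for E in ((.632,.300),(.632,.318)):
        v=np.array(E)-[x,z]; s=v@u; out.append((round(s,3),round(float(np.linalg.norm(v-s*u)),3)))
    return out
E
python3 - <<'E'
from plan import *
w=[(.48,-.047,.2,36),(.52,-.047,.16,34),(.56,-.047,.12,32),(.60,-.047,.085,31),(.64,-.047,.062,30),(.67,-.047,.055,30),(.695,-.047,.055,30),(.695,-.047,.03,28),(.693,-.047,.005,27),(.66,-.047,.005,23),(.60,-.047,.005,17),(.54,-.047,.005,10)]
plan(w)
for a in w: print(a,clr(a[0],a[2],a[3]))
E
```

```text
now [ 0.4569 -0.0446  0.2361] z [ 0.625 -0.004 -0.78 ] x [-0.016 -1.    -0.008] [-0.38 -0.12  2.23  0.55  0.45  0.78] F [-0.4 -0.4 -0.6]
[ 2.  5. 43.] [-0.047  0.006 -0.006] | [-0.33 -0.01  2.23  0.53  0.36  0.82] 0.0
[-1. -9. 56.] [-0.035 -0.    -0.   ] | [-0.27  0.13  2.2   0.55  0.28  0.82] 0.0
[ -1. -11.  56.] [-0.035  0.     0.   ] | [-0.24  0.26  2.15  0.56  0.22  0.83] 0.0
[ -1. -15.  51.] [-0.017  0.    -0.   ] | [-0.21  0.37  2.1   0.6   0.18  0.81] 0.0
[ -1. -22.  40.] [-0.017 -0.     0.   ] | [-0.19  0.44  2.02  0.49  0.18  0.93] 0.0
[ -0. -22.  21.] [0. 0. 0.] | [-0.18  0.48  1.96  0.42  0.2   1.02] 0.0
[ -0. -22.  12.] [0. 0. 0.] | [-0.17  0.5   1.91  0.35  0.23  1.1 ] 0.0
[ 0. 12. 22.] [-0.035 -0.    -0.   ] | [-0.17  0.54  1.89  0.31  0.23  1.13] 0.0
[ 0. 14. 21.] [-0.017 -0.    -0.   ] | [-0.16  0.58  1.9   0.34  0.2   1.1 ] 0.0
[  0.  29. -15.] [-0.07  0.    0.  ] | [-0.17  0.56  1.91  0.22  0.28  1.22] 0.0
[  1.  55. -23.] [-0.105  0.     0.   ] | [-0.18  0.52  1.96  0.13  0.38  1.3 ] 0.0
[  1.  57. -18.] [-0.122 -0.    -0.   ] | [-0.18  0.48  1.98  0.06  0.5   1.35
[... 292 characters left out ...]
68), 0.138), (np.float64(0.183), 0.147)]
(0.64, -0.047, 0.062, 30) [(np.float64(0.21), 0.112), (np.float64(0.226), 0.121)]
(0.67, -0.047, 0.055, 30) [(np.float64(0.231), 0.09), (np.float64(0.247), 0.099)]
(0.695, -0.047, 0.055, 30) [(np.float64(0.244), 0.068), (np.float64(0.259), 0.077)]
(0.695, -0.047, 0.03, 28) [(np.float64(0.268), 0.071), (np.float64(0.284), 0.08)]
(0.693, -0.047, 0.005, 27) [(np.float64(0.291), 0.08), (np.float64(0.307), 0.088)]
(0.66, -0.047, 0.005, 23) [(np.float64(0.282), 0.089), (np.float64(0.299), 0.097)]
(0.6, -0.047, 0.005, 17) [(np.float64(0.273), 0.117), (np.float64(0.29), 0.122)]
(0.54, -0.047, 0.005, 10) [(np.float64(0.275), 0.142), (np.float64(0.292), 0.145)]
```

apply_moves --targets '[-1, 1, 3, 22, -0.04, 0, 0, -1, 1, 3, 22, -0.04, 0, 0, -1, 0, -6, 28, -0.035, 0, 0, -1, -1, -6, 28, -0.035, 0, 0, -1, 0, -8, 26, -0.02, 0, 0, -1, 0, -8, 26, -0.02, 0, 0]'

```text
clock: 7.6
position: [0.5549, -0.0406, 0.1127]
eef_rot: [[-0.011, -0.897, 0.443], [-1.0, 0.015, 0.004], [-0.01, -0.443, -0.897]]
contact_force: [0.5, 0.7, 0.3]
opening: 0.0853
```

```bash
python3 - <<'E'
from plan import *
plan([(.60,-.047,.085,28),(.64,-.047,.062,28),(.67,-.047,.055,29),(.695,-.047,.055,29.5)])
E
```

```text
now [ 0.5549 -0.0406  0.1127] z [ 0.443  0.004 -0.897] x [-0.011 -1.    -0.01 ] [-0.21  0.27  2.08  0.28  0.36  1.12] F [0.5 0.7 0.3]
[  6. -28.  45.] [ 0.03   0.011 -0.001] | [-0.2   0.36  2.05  0.35  0.26  1.07] 0.0
[ -1. -25.  39.] [0. 0. 0.] | [-0.19  0.44  1.99  0.34  0.24  1.09] 0.0
[ -0. -23.  20.] [ 0.017  0.    -0.   ] | [-0.18  0.48  1.94  0.35  0.23  1.09] 0.0
[ -0. -22.  12.] [ 0.009 -0.     0.   ] | [-0.17  0.5   1.9   0.32  0.24  1.13] 0.0
```

apply_moves --targets '[-1, 3, -14, 20, 0.015, 0.005, 0, -1, 3, -14, 20, 0.015, 0.005, 0, -1, 0, -13, 18, 0, 0, 0, -1, 0, -13, 16, 0, 0, 0, -1, 0, 0, 0, 0, 0, 0]'

```text
clock: 8.1
position: [0.6403, -0.0407, 0.0631]
eef_rot: [[-0.006, -0.893, 0.451], [-1.0, 0.006, -0.001], [-0.002, -0.451, -0.893]]
contact_force: [0.3, 0.3, 0.2]
opening: 0.0852
```

```bash
python3 - <<'E'
from plan import *
plan([(.67,-.047,.057,29),(.695,-.047,.055,30),(.695,-.047,.03,28),(.693,-.047,.005,27)])
shot('side','s6'); im=cv2.imread('pics/s6.png')[90:260,130:350]; cv2.imwrite('pics/s6c.png',cv2.resize(im,None,fx=3.5,fy=3.5,interpolation=cv2.INTER_CUBIC))
E
```

```text
now [ 0.6403 -0.0407  0.0631] z [ 0.451 -0.001 -0.893] x [-0.006 -1.    -0.002] [-0.17  0.44  1.97  0.28  0.28  1.15] F [0.3 0.3 0.2]
[  6. -24.  19.] [0.038 0.006 0.007] | [-0.18  0.48  1.94  0.34  0.23  1.1 ] 0.0
[ -0. -21.  14.] [ 0.017 -0.     0.   ] | [-0.17  0.5   1.91  0.35  0.23  1.1 ] 0.0
[ 0. 12. 22.] [-0.035 -0.    -0.   ] | [-0.17  0.54  1.89  0.31  0.23  1.13] 0.0
[ 0. 14. 21.] [-0.017 -0.    -0.   ] | [-0.16  0.58  1.9   0.34  0.2   1.1 ] 0.0
```

View pics/s6c.png

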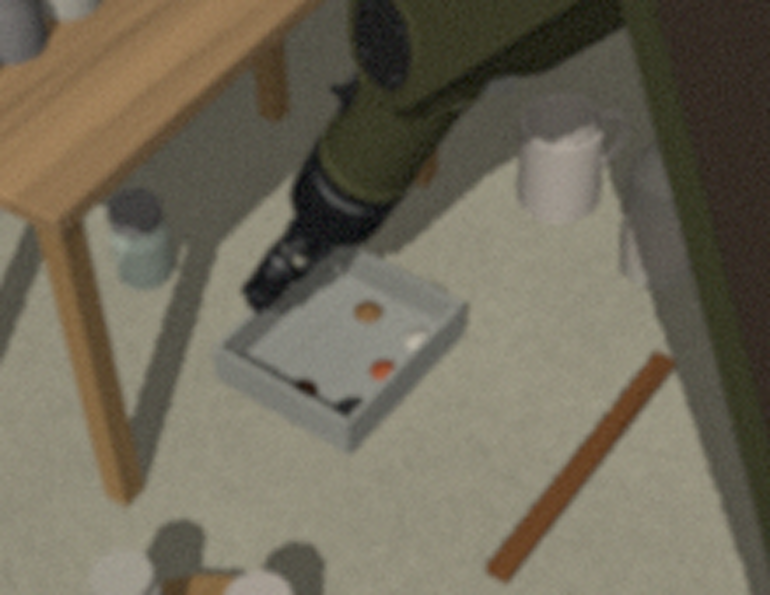

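apply_moves --targets '[-1, 3, -13, 9, 0.02, 0, 0.004, -1, 2, -13, 9, 0.02, 0, 0.004, -1, 0, -12, 7, 0.01, 0, 0, -1, 0, -10, 6, 0.0, 0, 0, -1, 0, 0, 0, 0, 0, 0]'

```text
clock: 8.65
position: [0.6909, -0.0414, 0.0576]
eef_rot: [[-0.008, -0.875, 0.485], [-1.0, 0.011, 0.004], [-0.009, -0.484, -0.875]]
contact_force: [0.4, -0.4, 0.6]
opening: 0.0852
```

```bash
python3 - <<'E'
from plan import *
plan([(.696,-.047,.055,29.5),(.696,-.047,.03,28),(.693,-.047,.005,27)])
shot('side','s7'); im=cv2.imread('pics/s7.png')[90:260,130:350]; cv2.imwrite('pics/s7c.png',cv2.resize(im,None,fx=3.5,fy=3.5,interpolation=cv2.INTER_CUBIC))
E
```

```text
now [ 0.6909 -0.0414  0.0576] z [ 0.485  0.004 -0.875] x [-0.008 -1.    -0.009] [-0.17  0.49  1.9   0.33  0.26  1.12] F [ 0.4 -0.4  0.6]
[ 6. -3.  5.] [0.009 0.011 0.002] | [-0.17  0.5   1.9   0.31  0.24  1.13] 0.0
[ 0. 12. 22.] [-0.026 -0.     0.   ] | [-0.17  0.54  1.89  0.31  0.23  1.14] 0.0
[ 0. 14. 21.] [-0.017 -0.    -0.   ] | [-0.16  0.58  1.9   0.34  0.2   1.1 ] 0.0
```

View pics/s7c.png

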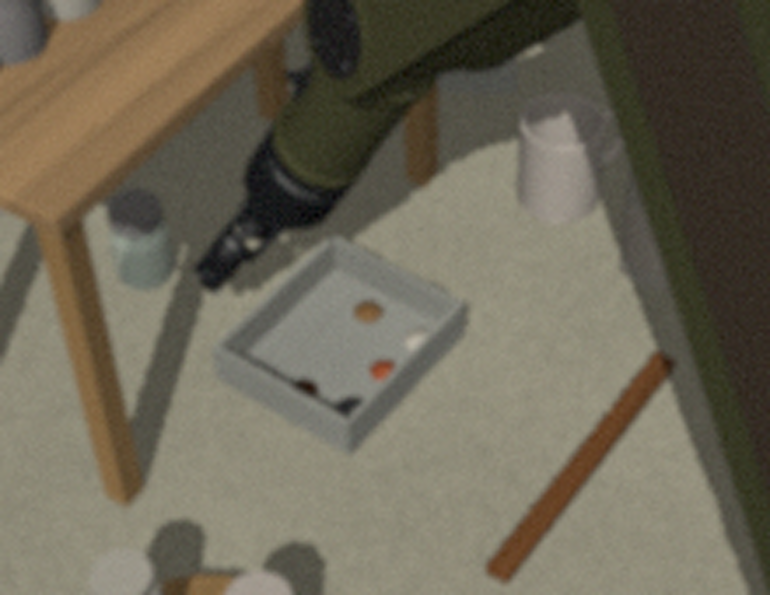

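```bash
python3 - <<'E'
from h import *
s=ctrl.read_state(); X=s['position'];M=s['eef_rot']
p=pickle.load(open('pics/s7.pkl','rb'));W=world(p);L=(W-X)@M
m=(abs(L[...,0])<.07)&(abs(L[...,1])<.03)&(L[...,2]>-.05)&(L[...,2]<.02)&(W[...,2]>.012)&(p['image'].sum(2)<150)
Q=L[m];print(len(Q),'zt pct',np.percentile(Q[:,2],[50,90,97,100]).round(3),'y',np.percentile(Q[:,1],[3,97]).round(3),'Wz min',W[m][:,2].min(), W[m][Q[:,2].argmax()])
E
```

```text
1 zt pct [-0.025 -0.025 -0.025 -0.025] y [-0. -0.] Wz min 0.07971475941444062 [0.6783228  0.01338952 0.07971476]
```

```bash
python3 - <<'E'
from h import *
s=ctrl.read_state(); X=s['position'];M=s['eef_rot']
p=pickle.load(open('pics/s7.pkl','rb'));W=world(p);L=(W-X)@M
m=(abs(L[...,0])<.075)&(abs(L[...,1])<.03)&(L[...,2]>-.06)&(L[...,2]<.03)&(W[...,2]>.025)
for l,w in sorted(zip(L[m].round(3).tolist(),W[m].round(3).tolist()),key=lambda t:-t[0][2])[:25]: print(l,w)
E
```

```text
[-0.049, 0.011, -0.014] [0.674, 0.008, 0.065]
[-0.049, -0.009, -0.015] [0.691, 0.008, 0.076]
[-0.055, -0.003, -0.022] [0.682, 0.014, 0.078]
[-0.056, 0.002, -0.023] [0.678, 0.015, 0.077]
[-0.054, 0.004, -0.024] [0.675, 0.013, 0.077]
[-0.057, 0.006, -0.024] [0.673, 0.016, 0.076]
[-0.055, -0.0, -0.025] [0.678, 0.013, 0.08]
[-0.055, 0.008, -0.025] [0.671, 0.014, 0.076]
[-0.05, 0.012, -0.025] [0.668, 0.009, 0.074]
[-0.055, -0.004, -0.026] [0.681, 0.014, 0.083]
[-0.047, 0.012, -0.027] [0.667, 0.006, 0.076]
[-0.054, 0.01, -0.027] [0.669, 0.013, 0.077]
[-0.045, 0.012, -0.031] [0.664, 0.004, 0.079]
[-0.05, 0.011, -0.044] [0.659, 0.009, 0.091]
[-0.05, 0.014, -0.055] [0.651, 0.008, 0.099]
[-0.071, -0.007, -0.058] [0.668, 0.03, 0.112]
[-0.072, 0.009, -0.06] [0.653, 0.031, 0.106]
```

apply_moves --targets '[-1, 3, -6, 3, 0, 0.005, 0, -1, 3, 5, 13, 0, 0.005, 0, -1, 0, 8, 14, -0.01, 0, 0, -1, 0, 8, 14, -0.01, 0, 0, -1, 0, 5, 9, 0, 0, 0, -1, 0, 0, 0, 0, 0, 0]'

```text
clock: 9.3
position: [0.6945, -0.0472, -0.0047]
eef_rot: [[-0.013, -0.888, 0.46], [-1.0, 0.012, -0.006], [-0.0, -0.46, -0.888]]
contact_force: [2.0, -0.5, 1.2]
opening: 0.0853
```

```bash
python3 - <<'E'
from plan import *
plan([(.69,-.047,.005,27),(.66,-.047,.005,24)])
shot('side','s8'); im=cv2.imread('pics/s8.png')[90:260,130:350]; cv2.imwrite('pics/s8c.png',cv2.resize(im,None,fx=3.5,fy=3.5,interpolation=cv2.INTER_CUBIC))
E
```

```text
now [ 0.6945 -0.0472 -0.0047] z [ 0.46  -0.006 -0.888] x [-0.013 -1.    -0.   ] [-0.17  0.6   1.91  0.42  0.17  1.02] F [ 2.  -0.5  1.2]
[ -0.  -0. -11.] [-0.007  0.001  0.002] | [-0.17  0.58  1.91  0.35  0.2   1.09] 0.0
[  0.  27. -14.] [-0.052 -0.     0.   ] | [-0.17  0.56  1.93  0.26  0.25  1.18] 0.0
```

View pics/s8c.png

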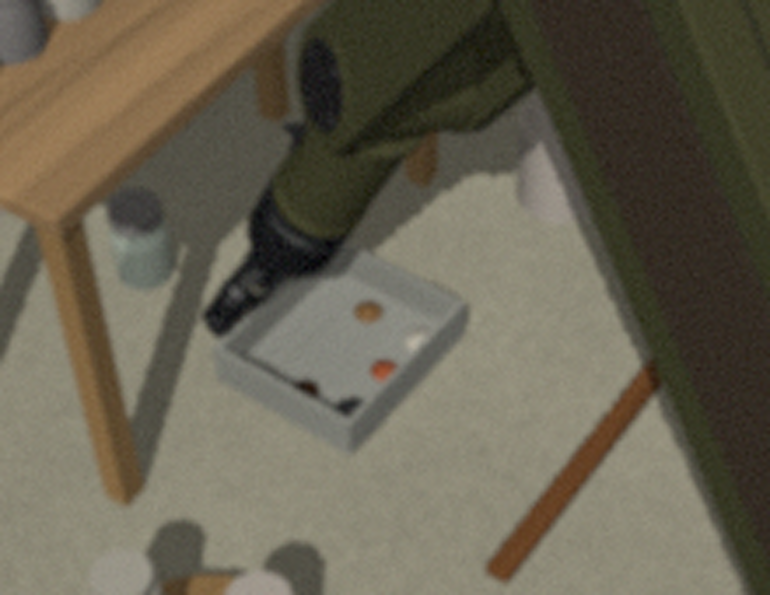

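apply_moves --targets '[-1, 0, -4, -7, 0, 0, 0, -1, 0, 9, -5, -0.01, 0, 0, -1, 0, 13, -7, -0.02, 0, 0, -1, 0, 13, -7, -0.025, 0, 0, -1, 0, 14, -6, -0.025, 0, 0]'

```text
clock: 9.85
position: [0.6389, -0.0471, 0.0039]
eef_rot: [[-0.013, -0.923, 0.385], [-1.0, 0.012, -0.006], [0.001, -0.385, -0.923]]
contact_force: [1.8, 0.3, 0.2]
opening: 0.0857
```

```bash
cat > tray.py <<'E'
from plan import *
import sys
t=sys.argv[1]
for n in ['top','side']:
    p=shot(n,n+t);W=world(p)
    for r in ctrl.trace(p,'tray'):
        Q=W[r['region']];Q=Q[~np.isnan(Q[:,0])]
        if len(Q)<20: continue
        c=np.median(Q,0)
        if abs(c[1]+.045)<.08 and .4<c[0]<.66:
            k=Q[(Q[:,2]>.025)&(Q[:,2]<.055)]
            (c,s,a)=cv2.minAreaRect(k[:,:2].astype(np.float32)); print(n,round(r['confidence'],2),'c',np.round(c,4),np.round(s,3),round(a,1))
im=cv2.imread(f'pics/side{t}.png')[90:290,130:370]; cv2.imwrite(f'pics/sc{t}.png',cv2.resize(im,None,fx=3,fy=3,interpolation=cv2.INTER_CUBIC))
plan([eval(a) for a in sys.argv[2:]])
E
python3 tray.py 9 "(.62,-.047,.004,20)" "(.58,-.047,.004,14)"
```

```text
top 0.82 c [ 0.5347 -0.0357] [0.163 0.134] 81.2
side 0.56 c [ 0.5361 -0.0397] [0.165 0.144] 89.2
now [ 0.639  -0.0469  0.0037] z [ 0.386 -0.005 -0.923] x [-0.013 -1.     0.   ] [-0.18  0.54  1.96  0.25  0.26  1.18] F [0.  0.8 0.3]
[ 0. 17. -8.] [-0.047  0.     0.002] | [-0.18  0.53  1.96  0.18  0.31  1.25] 0.0
[  1.  38. -14.] [-0.105 -0.    -0.   ] | [-0.18  0.51  1.96  0.09  0.44  1.33] 0.0
```

View pics/sc9.png

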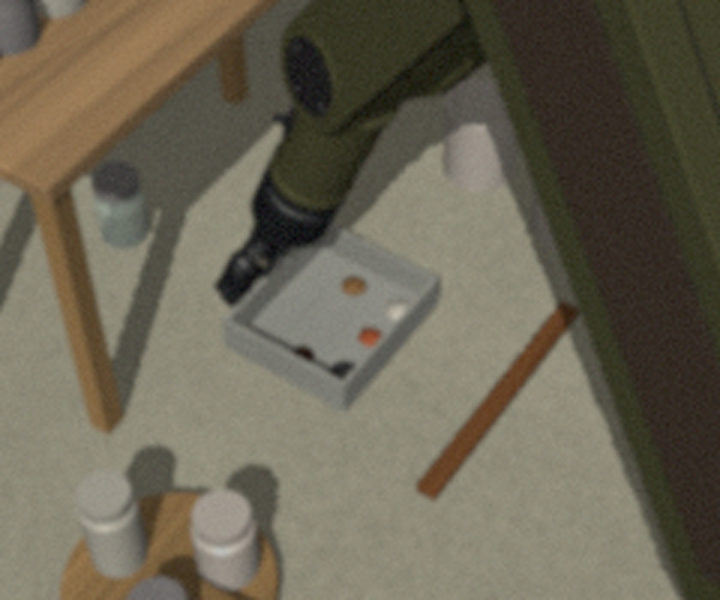

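apply_moves --targets '[-1, 0, 13, -5, -0.03, 0, 0, -1, 0, 13, -5, -0.03, 0, 0, -1, 0, 13, -4, -0.03, 0, 0, -1, 0, 13, -4, -0.03, 0, 0, -1, 0, 13, -4, -0.03, 0, 0, -1, 0, 0, 0, 0, 0, 0]'

```text
clock: 10.65
position: [0.5753, -0.0468, 0.0037]
eef_rot: [[-0.014, -0.968, 0.25], [-1.0, 0.013, -0.005], [0.001, -0.25, -0.968]]
contact_force: [0.3, 0.0, -0.3]
opening: 0.0852
```

```bash
python3 tray.py 10 "(.56,-.05,.004,13)" "(.54,-.05,.004,10)"
```

```text
top 0.65 c [0.46   0.0059] [0.184 0.084] 39.7
side 0.65 c [ 0.4815 -0.0396] [0.168 0.144] 89.3
now [ 0.5762 -0.0469  0.0037] z [ 0.251 -0.005 -0.968] x [-0.014 -1.     0.001] [-0.18  0.5   1.97  0.1   0.42  1.32] F [-0.1 -0.4 -0.2]
[ 3. 16. -4.] [-0.027 -0.001  0.001] | [-0.19  0.49  1.98  0.09  0.44  1.32] 0.0
[ 0. 19. -4.] [-0.052 -0.    -0.   ] | [-0.19  0.49  1.98  0.06  0.5   1.34] 0.0
```

View pics/sc10.png

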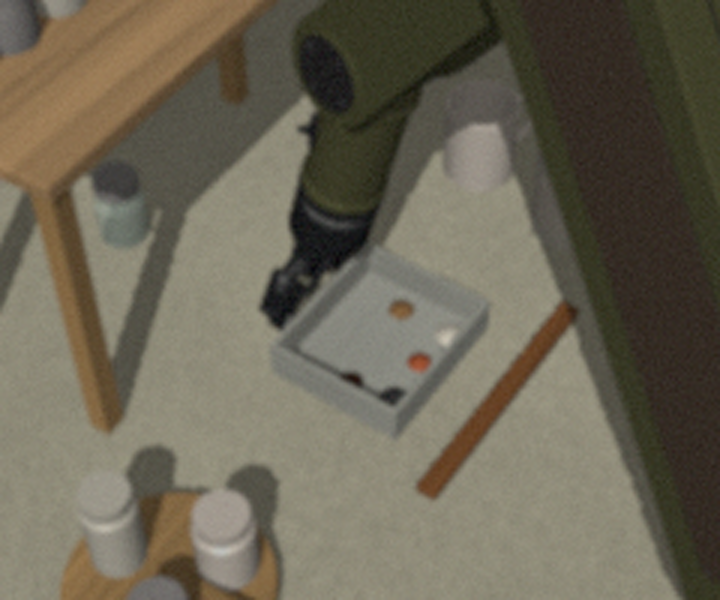

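apply_moves --targets '[-1, 1, 12, -3, -0.02, 0, 0, -1, 1, 12, -3, -0.02, 0, 0, -1, 0, 9, -2, -0.01, 0, 0, -1, 0, 5, -1, 0, 0, 0, -1, 0, 0, 0, 0, 0, 0]'

```text
clock: 11.35
position: [0.5359, -0.0488, 0.0039]
eef_rot: [[-0.014, -0.979, 0.201], [-1.0, 0.014, -0.005], [0.002, -0.201, -0.979]]
contact_force: [0.8, -0.0, 0.1]
opening: 0.0853
```

```bash
python3 tray.py 11 "(.53,-.05,.004,10)"
```

```text
top 0.71 c [0.4226 0.0039] [0.179 0.082] 39.6
side 0.58 c [ 0.4454 -0.0409] [0.164 0.143] 89.2
now [ 0.5368 -0.0488  0.0039] z [ 0.202 -0.005 -0.979] x [-0.014 -1.     0.002] [-0.19  0.48  2.01  0.08  0.45  1.32] F [ 0.1 -0.1  0.2]
[ 1.  7. -1.] [-0.029 -0.002  0.001] | [-0.2   0.48  2.01  0.07  0.49  1.33] 0.0
```

View pics/sc11.png

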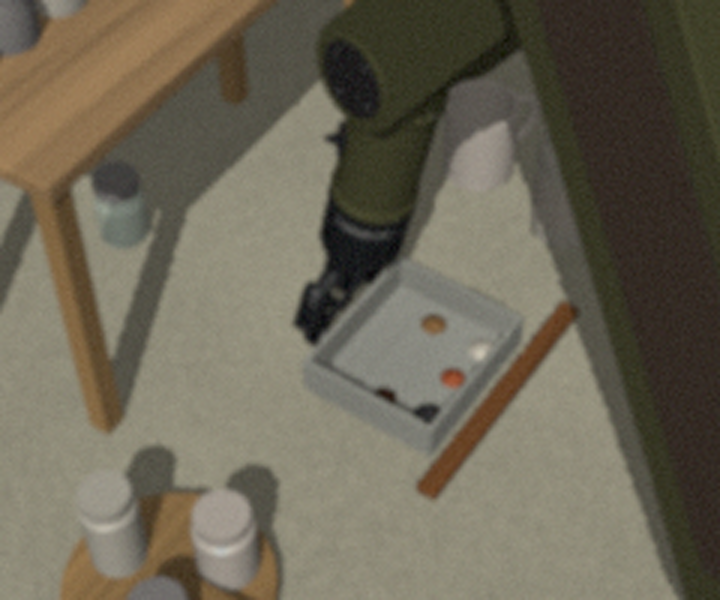

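apply_moves --targets '[-1, 0, 4, 0, 0, 0, 0, -1, 0, 4, 0, 0, 0, 0, -1, 0, 3, 0, 0, 0, 0]'

```text
clock: 11.85
position: [0.5321, -0.0497, 0.0038]
eef_rot: [[-0.015, -0.977, 0.214], [-1.0, 0.014, -0.007], [0.004, -0.214, -0.977]]
contact_force: [4.0, 2.0, 1.6]
opening: 0.0854
```

apply_moves --targets '[-1, 0, 4, -1, 0, 0, 0, -1, 0, 4, -1, 0, 0, 0]'

```text
clock: 12.05
position: [0.5269, -0.0501, 0.005]
eef_rot: [[-0.016, -0.975, 0.22], [-1.0, 0.014, -0.008], [0.005, -0.22, -0.975]]
contact_force: [12.4, 4.3, 1.1]
opening: 0.0858
```

```bash
python3 tray.py 12 "(.54,-.05,.004,10)"
```

```text
side 0.61 c [ 0.4358 -0.0417] [0.165 0.143] 89.1
now [ 0.527  -0.05    0.0051] z [ 0.22  -0.008 -0.976] x [-0.016 -1.     0.004] [-0.2   0.47  2.05  0.09  0.41  1.31] F [7.9 2.6 0.5]
[ -0. -12.   4.] [-0.047 -0.005  0.   ] | [-0.19  0.49  1.98  0.06  0.5   1.34] 0.0
```

View pics/sc12.png

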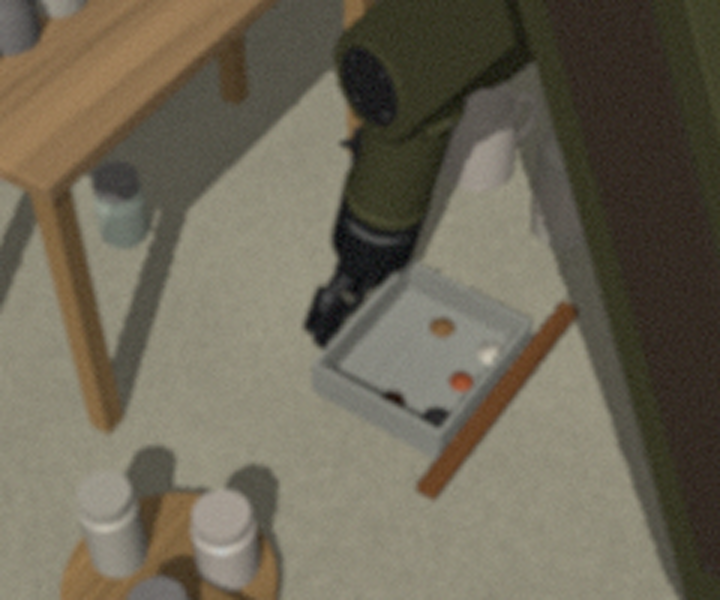

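apply_moves --targets '[-1, 0, -8, 1, 0, 0, 0, -1, 0, -10, 2, 0, 0, 0, -1, 0, -6, -18, 0, 0, 0, -1, 0, -9, -39, 0, 0, 0, -1, 0, -9, -39, 0, 0, 0, -1, 0, 0, -40, 0, 0, 0, -1, 0, 0, -40, 0, 0, 0, -1, 0, 0, -40, 0, 0, 0]'

```text
clock: 13.05
position: [0.5109, -0.0473, 0.2174]
eef_rot: [[-0.014, -0.984, 0.178], [-1.0, 0.014, -0.002], [-0.001, -0.178, -0.984]]
contact_force: [1.0, 0.1, -0.7]
opening: 0.085
```

```bash
python3 tray.py 13 "(.45,-.05,.3,10)"; python3 arm.py 14
```

```text
side 0.88 c [ 0.4367 -0.0408] [0.165 0.144] 88.6
now [ 0.5123 -0.0475  0.2173] z [ 0.182 -0.002 -0.983] x [-0.014 -1.    -0.   ] [-0.2   0.15  1.79  0.04  1.03  1.37] F [-0.2 -0.2 -0.7]
[  3.  46. -93.] [-0.009  0.     0.001] | [-0.24 -0.01  1.74  0.04  1.24  1.34] 0.0
top 442 theta -0.0017263413818693375 spread [-0.04507315  0.07639183]
side 788 theta -0.02513733255837611 spread [-0.06841683  0.0544248 ]
[ 0.51129875 -0.04726141  0.21510178] [-0.199  0.149  1.788  0.039  1.029  1.369]
```

View pics/sc13.png

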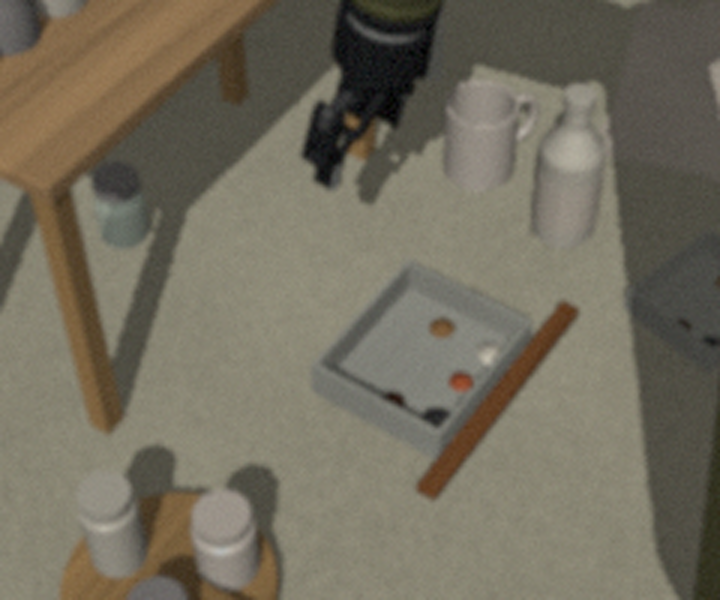

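View pics/c14.png

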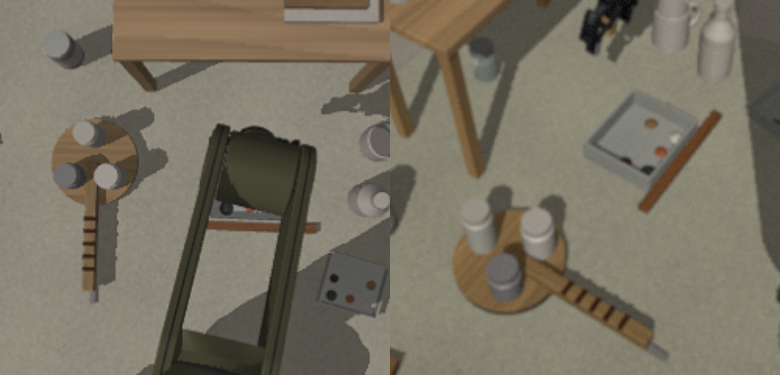

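```bash
python3 -c "
from cell import ctrl
print(ctrl.hand_in())"
```

```text
the job is handed in; nothing more can be done
None
```

The carousel arm is on its tongue and the tray rests against the batten. I handed the job in at about 13 s on the robot's clock; no verdict was reported.

- **Carousel:** I pushed the long arm with shut fingers from about 1.15 rad onto the tongue. It last measured 0.00 rad (top camera) and −0.025 rad (side camera); the limit is 0.12.
- **Tray:** I hooked open fingers behind the far wall at a slant of about 28° under the riser. I then dragged the tray about 15 cm to the batten, easing the slant off on the way and pressing it home at up to about 12 N. The force rose only as the tray met the batten, and it read near zero during most of the drag.
- **Last tray check (side camera):**
  - The front edge is within about 1 mm of the batten's far face.
  - The tray is about 10 mm off the batten's middle sideways.
  - It is parallel to the batten within about 0.01 rad.
- **Surroundings:** In the last pictures the bottle, mug, jar and can look where they started; I did not re-measure them. No knock against the shelf showed in the force readings, and the gripper was clear at about 0.21 m up.

**Checks that disagreed:** the top camera could not confirm the tray's final position, because the robot arm hid the tray. Its fits during the last part of the drag were wrong for the same reason, so I ignored them. The final tray position therefore rests on the side camera alone, whose calibration is good to about 2 mm.

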